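# Find the full gravel tin by its weight

### The arm

A 6-joint arm with a two-finger parallel gripper is mounted at the origin on the work surface. World frame = base frame: x ahead of the robot, y to its left, z up, the work surface at z = 0. Lengths are in mm, angles in rad, forces in N, time in s.
With the tool pointing down it reaches from about 275 to 1000 mm from the base axis. Payload 8.4 kg.
Tool frame: the origin (TCP) lies between the finger pads; the fingertips stand r.finger_overhang ahead of it and the grasp point (between the pads) is the TCP (r.finger_overhang is the distance from the TCP to the fingertips, in mm); z points along the fingers, y is the line along which they close (so a half turn about z gives the same grasp; the last joint's range is limited). The gripper opens to 85 mm and grips with 20 to 120 N. Pads are 22 mm wide; open, the fingers measure 114 mm over their backs; the gripper's body (76 mm by 85 mm) begins 54 mm behind the grasp point. The pads swing forward as they close: fully open they stand 13 mm farther back than shut.
Start: joints at [1.198, 0.353, 1.633, -0, 1.155, -0.002], TCP at [226.474, 582.527, 250.281] pointing down, gripper open.
Joint ranges: [-2.63, 2.63], [-0.92, 2.1], [0.06, 2.66], [-1.3, 4.44], [0, 2.69], [-3.02, 3.02]. Speed limits (rad/s): [2.22, 2.22, 2.79, 3.14, 3.14, 3.14].

### API

Orientations are given as [roll, pitch, yaw] about the fixed x, y, z axes, in that order (R = Rz(yaw) Ry(pitch) Rx(roll)).
In Python, from rig import r, cams, sign_off gives the robot as it stands.
- The arm moves only by the shell command python3 -m crank 'ROWS' [FORCE]. ROWS is JSON, a list of rows, each a list of 7 numbers: the shift along the tool's x, y, z in m, then the turn, a rotation vector about the tool's x, y, z in rad, then the closure, from 0 (fully open) to 1 (shut). In form: [[dx, dy, dz, ax, ay, az, gripper], ...]. A call has 1 to 5 rows; each row is the pose to reach, as a shift and turn from the pose commanded when the call began, along the tool's axes at that moment; what a row does not reach only later rows make up. A row lasts 1/10 s, in which the tool goes at most 50 mm and 8.59 degrees, less where a joint would pass 70% of its speed; a pose out of reach is approached as far as the arm can. A call with a gripper value outside its range is refused whole. The fingers move at their own pace and stop on an object; FORCE is the grip in N (left out, the last holds). Time passes only in rows, so rows that repeat a pose let the fingers close. It gives the time, the measured TCP pose, the force, the opening and the grip force at its end, in the units of the state.
- r.sense(): the state, without advancing time (a new reading comes with each control period).
- cams.grab_frame(name): name is "scene" or "top"; returns a dict with "image" (480x640x3 uint8, red, green, blue), "fx", "fy", "cx", "cy" (pixels), "D" ([k1, k2, p1, p2, k3] as OpenCV has them; the pictures are not rectified), "position" and "orientation" of the camera in the world. Camera axes: x right, y down, z forward; pixel columns grow to the right and rows downward; lengths in mm; the calibration is good to about 2 mm. A picture is of the moment at which its call begins. There is no depth.
- sign_off(): hands the job in; it is judged then, once.
The state is a dict: "clock": time; "qpos": joint angles; "qvel": joint speeds; "joint_efforts": joint torques, N m; "eef_pos": TCP position; "tcp_rot": TCP orientation; "contact_force": force on the tool from outside, world axes, zero at the start; "wrist_torque": the same for the moment, N m; "opening": opening from 0.0 (shut) to 1.0 (fully open); "grasp_force": force on a finger pad.
Only numpy, scipy, OpenCV 4.12 (cv2) and the standard library are available. Lean on these libraries where they do the work, as an engineer would, in place of code of your own. Each camera call takes 0.05 s, during which the arm holds its last target. There are 200 camera calls.

### The job

Three identical closed tins of top-dressing gravel stand on the potting table, and only their weight tells which one is full. Lift them to feel their weight, set the two lighter ones gently down, upright and fully inside the stainless tray to go for refilling, and finish while holding the heaviest one up in the gripper, upright and still, well over 10 cm clear of the table and touching nothing else; do not put it down. Do not tip or drop a tin, shove the tray, or disturb the other things on the table.

Things in the scene. Friction and masses are not known exactly. Their poses are not given: they have to be found in the camera images.
- tin_a: one of three outwardly identical closed tinplate tins with press-in lids: upright cylinder, 60 mm diameter, 88 mm tall; origin at the centre of its underside, z up. They hold different amounts of gravel: the two lighter weigh 0.12 to 0.3 kg each, the heaviest 0.4 to 0.5 kg. It can stand at any of the three places, which are at least 100 mm apart.
- tin_b: another of the three tins, outwardly the same as tin_a (60 mm diameter, 88 mm tall, origin at the centre of its underside, z up)
- tin_c: another of the three tins, outwardly the same as tin_a (60 mm diameter, 88 mm tall, origin at the centre of its underside, z up)
- tray: loose shallow rectangular stainless tray, 0.6 kg, outside 200 mm along its own x and 280 mm along its own y, rim 20 mm high, walls flaring slightly outward, inner floor 186 x 266 mm and 3 mm above the table; origin at the centre of its underside, z up. Empty at the start; three tins fit side by side along its y with 85 mm between centres.
- trowel: bystander: stainless spatula trowel lying flat near the tins, about 220 mm long, 30 mm wide, up to 17 mm high, blade along +x; origin on the table under its neck
- tamper: bystander: rubber-tipped wooden tamper lying down, 145 mm long, 40 mm thick at its tip, along its x; origin on the table under its middle
- jar: bystander: orange plastic jar with a flip lid, 78 mm diameter, 95 mm tall, origin at the centre of its underside
- shears: bystander: dark steel bonsai shears lying flat, 175 mm long, 70 mm over the loops, 10 mm high, blades along +x; origin on the table near the pivot
- small_pot: bystander: small empty terracotta pot, 84 mm diameter at the rim, 68 mm tall, origin at the centre of its underside
- wire_spool: bystander: spool of copper-coloured training wire lying flat, 80 mm diameter, 30 mm tall, origin at the centre of its underside

How it is judged:
By the outcome, as a careful person would: the job done as asked, in the order asked, and still so for the second after the job is handed in, while the arm keeps its last pose, push and grip.
It also fails if it takes over 72 s, if anything falls off the work surface, if the arm or the gripper's body presses on something with over 40 N, if the wrist force passes 120 N, or if a joint passes its speed limit or range.

## Working session

There is one attempt and no reset: what is moved stays moved. The work goes in short steps, Python scripts to look and compute and a shell command to move; the robot and the scene stay as the last step left them, time stands still between calls to the robot, and variables do not carry over. Pictures are saved under pics/ and viewed, at most 10 in all, crops included, and the job is handed in when it is done.

```bash
ls; mkdir -p pics; python3 - <<'E'
from rig import r,cams
import cv2
s=r.sense(); print(s); print(r.finger_overhang)
for n in("scene","top"):
    f=cams.grab_frame(n); cv2.imwrite(f"pics/{n}0.png",f["image"][:,:,::-1])
    print({k:v for k,v in f.items() if k!="image"})
E
```

```text
pics
{'clock': 0.0, 'qpos': array([ 1.19760355e+00,  3.53703404e-01,  1.63412230e+00, -2.77335383e-05,
        1.15518058e+00, -2.40711940e-03]), 'qvel': array([-0.00111162,  0.00252912, -0.00047806,  0.00254856,  0.00158987,
       -0.00089447]), 'joint_efforts': array([ 6.38369293e-04, -6.05244970e+01, -3.42074203e+01, -8.59593570e-05,
        9.21026309e-03,  2.56437687e-06]), 'eef_pos': array([226.31907353, 582.11334127, 249.53220825]), 'tcp_rot': array([-3.14017896e+00,  2.19538188e-05,  2.77081823e+00]), 'contact_force': array([1.62319274, 0.13428088, 0.43672081]), 'wrist_torque': array([0.03779858, 0.03287112, 0.00498331]), 'grasp_force': 0.0, 'opening': 0.9995387209403482}
19.0
{'fx': 437.7767694553795, 'fy': 437.7767694553795, 'cx': 319.81936966698436, 'cy': 238.53798976164435, 'D': array([-0.03596506,  0.        ,  0.        ,  0.        ,  0.        ]), 'position': array([1213.66790572,   91.41667912,  468.32105363]), 'orientation': array([-2.14670181,  0.00892348,  1.752434  ])}
{'fx': 476.95989901507846, 'fy': 476.95989901507846, 'cx': 320.9306992988476, 'cy': 240.73900336407198, 'D': array([-0.12680263,  0.        ,  0.        ,  0.        ,  0.        ]), 'position': array([ 381.97080123,  -23.87871844, 1064.26372196]), 'orientation': array([-2.97543419, -0.01035098, -1.57888555])}
```

View pics/top0.png

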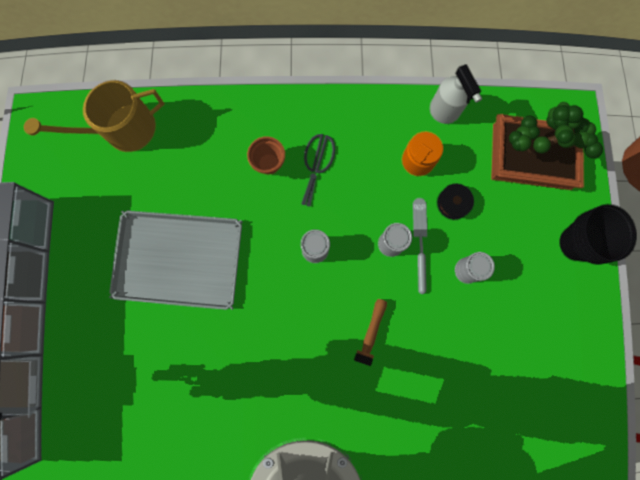

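View pics/scene0.png

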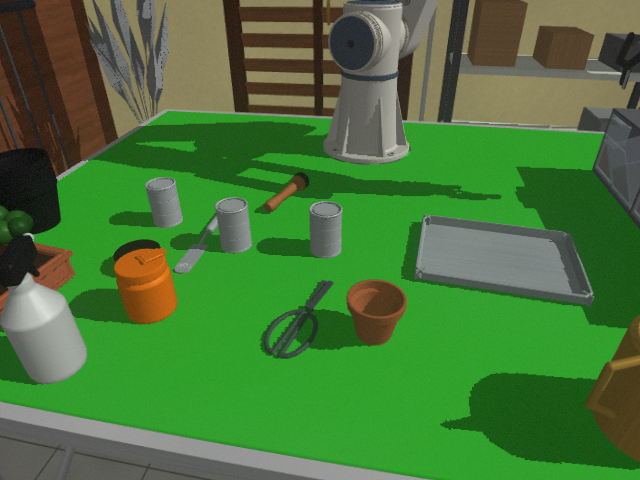

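Top view: the tin lids are at about (315,244), (398,235) and (480,266), the tray is centred near (178,260), and the trowel lies from (420,205) to (424,290), right beside the middle tin. The scene view shows all three tins upright at (326,230), (233,225) and (164,202).

```bash
cat > h.py <<'E'
import numpy as np,cv2
from scipy.spatial.transform import Rotation as R
def ray(f,px,z):
    K=np.array([[f["fx"],0,f["cx"]],[0,f["fy"],f["cy"]],[0,0,1]])
    p=cv2.undistortPoints(np.float64(px).reshape(-1,1,2),K,f["D"]).reshape(-1,2)
    d=R.from_euler('xyz',f["orientation"]).apply(np.c_[p,np.ones(len(p))])
    o=np.array(f["position"]); return o+d*((z-o[2])/d[:,2])[:,None]
def mask(f):
    h=cv2.cvtColor(f["image"],cv2.COLOR_RGB2HSV)
    return cv2.morphologyEx(((h[...,1]<70)&(h[...,2]>85)).astype(np.uint8)*255,cv2.MORPH_OPEN,np.ones((3,3)))
E
python3 - <<'E'
from rig import cams
from h import *
f=cams.grab_frame("top"); g=cv2.cvtColor(f["image"],cv2.COLOR_RGB2GRAY)
b=cv2.resize(g[200:300,280:510],None,fx=4,fy=4,interpolation=cv2.INTER_CUBIC)
c=cv2.HoughCircles(b,cv2.HOUGH_GRADIENT,1,150,param1=120,param2=20,minRadius=50,maxRadius=66)[0]
v=cv2.cvtColor(b,cv2.COLOR_GRAY2BGR)[:, :800]
for x,y,q in c:
    cv2.circle(v,(int(x),int(y)),int(q),(0,0,255),1); p=[x/4+279.6,y/4+199.6]; print(p,q/4,ray(f,p,88)[0].round(1))
cv2.imwrite("pics/l.png",v)
m=mask(f)
for k in cv2.findContours(m,0,2)[0]:
    if cv2.contourArea(k)>3000 and cv2.boundingRect(k)[1]>150 and cv2.boundingRect(k)[0]>60:
        rc=cv2.minAreaRect(k); bx=ray(f,cv2.boxPoints(rc),20); print("tray",rc,bx.round(0)[:,:2].tolist(),bx.mean(0).round(1))
    elif cv2.contourArea(k)>100: print(cv2.boundingRect(k))
s=cams.grab_frame("scene")
for p in [(326,208),(233,205),(161.5,185)]: print("scene lid",ray(s,[p],88)[0].round(1))
# trowel pts
print(ray(f,[(419,200),(420,235),(418,235),(424,290)],8).round(0)[:,:2])
E
```

```text
Traceback (most recent call last):
TypeError: 'NoneType' object is not subscriptable
```

```bash
python3 - <<'E'
from rig import cams
from h import *
f=cams.grab_frame("top"); g=cv2.cvtColor(f["image"],cv2.COLOR_RGB2GRAY)
b=cv2.resize(g[200:300,280:510],None,fx=4,fy=4,interpolation=cv2.INTER_CUBIC)
c=cv2.HoughCircles(b,cv2.HOUGH_GRADIENT_ALT,1.5,150,param1=60,param2=0.3,minRadius=40,maxRadius=68)
v=cv2.cvtColor(b,cv2.COLOR_GRAY2BGR)
for x,y,q in (c.reshape(-1,3) if c is not None else []):
    cv2.circle(v,(int(x),int(y)),int(q),(0,0,255),1); p=[x/4+279.6,y/4+199.6]; print(p,q/4,ray(f,p,88)[0].round(1))
cv2.imwrite("pics/l.png",v[:,:800])
m=mask(f)
for k in cv2.findContours(m,0,2)[0]:
    if cv2.contourArea(k)>3000 and cv2.boundingRect(k)[1]>150 and cv2.boundingRect(k)[0]>60:
        rc=cv2.minAreaRect(k); bx=ray(f,cv2.boxPoints(rc),20); print("tray",rc,bx.round(0)[:,:2].tolist(),bx.mean(0).round(1))
    elif cv2.contourArea(k)>100: print(cv2.boundingRect(k))
s=cams.grab_frame("scene")
for p in [(326,208),(233,205),(161.5,185)]: print("scene lid",ray(s,[p],88)[0].round(1))
print(ray(f,[(419,200),(420,235),(418,235),(424,290)],8).round(0)[:,:2])
E
```

```text
[np.float32(397.35), np.float32(236.35)] 13.958584 [ 553.9 -195.    88. ]
[np.float32(478.35), np.float32(265.975)] 15.053664 [ 489.9 -364.6   88. ]
[np.float32(312.975), np.float32(242.725)] 13.683867 [541.5 -18.8  88. ]
[np.float32(397.35), np.float32(236.35)] 11.4824915 [ 553.9 -195.    88. ]
[np.float32(312.975), np.float32(242.725)] 11.589806 [541.5 -18.8  88. ]
[np.float32(478.35), np.float32(265.975)] 12.657651 [ 489.9 -364.6   88. ]
(252, 441, 107, 39)
(0, 421, 8, 42)
(28, 376, 8, 28)
(2, 306, 9, 50)
(7, 256, 8, 28)
(418, 253, 8, 40)
tray ((628.4999389648438, 365.5), (226.99996948242188, 20.999996185302734), 90.0) [[526.0, -736.0], [525.0, -793.0], [-3.0, -763.0], [4.0, -706.0]] [ 262.9 -749.6   20. ]
(455, 252, 39, 31)
(301, 230, 29, 32)
(379, 223, 33, 33)
tray ((176.5851593017578, 259.0526123046875), (122.57323455810547, 90.24291229248047), 5.136378288269043) [[430.0, 431.0], [635.0, 425.0], [606.0, 141.0], [406.0, 155.0]] [519.2 288.1  20. ]
(413, 199, 14, 31)
(12, 196, 9, 30)
(0, 182, 13, 140)
(0, 38, 640, 212)
scene lid [537.8 -24.9  88. ]
scene lid [ 554.4 -193.7   88. ]
scene lid [ 498.2 -364.3   88. ]
[[ 653. -262.]
 [ 571. -261.]
 [ 571. -256.]
 [ 446. -265.]]
```

View pics/l.png

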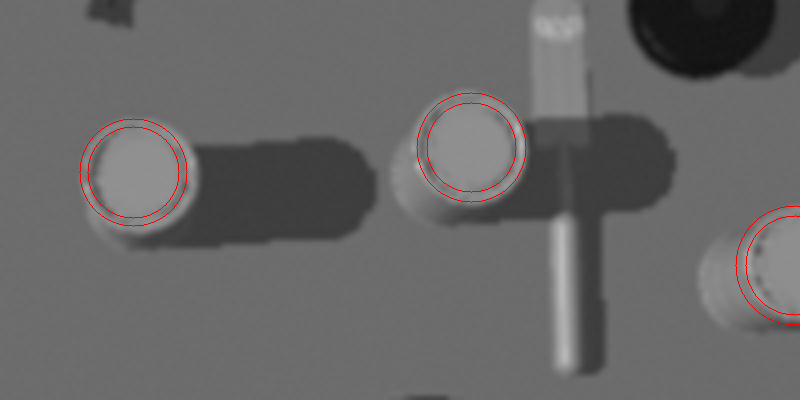

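The circles sit on the lids, about 1.5 px up-left of the left one. That gives tins at about (539,-22), (554,-194) and (489,-367), and the tray centre at about (519,288) with yaw about -0.09. I'll work with tool yaw pi/2, so the fingers close along world x. First I move over the left tin.

```bash
cat > d.py <<'E'
import sys; from rig import r; from h import *
s=r.sense(); t=np.array([float(a) for a in sys.argv[1:4]]); yaw=float(sys.argv[4]) if len(sys.argv)>4 else np.pi/2
A=R.from_euler('xyz',s["tcp_rot"]); print("t",s["clock"],"shift m",(A.inv().apply(t-s["eef_pos"])/1000).round(4),"turn",(A.inv()*R.from_euler('xyz',[np.pi,0,yaw])).as_rotvec().round(4),"open",s["opening"],"F",s["contact_force"].round(2),"q6",s["qpos"][5].round(3))
E
python3 -m crank '[[-0.036,-0.032,0,0,0,0.149,0],[-0.072,-0.064,0,0,0,0.298,0],[-0.108,-0.096,0,0,0,0.447,0],[-0.144,-0.128,0,0,0,0.596,0],[-0.180,-0.160,0,0,0,0.745,0]]' 30
python3 d.py 539 -22 220
```

```text
clock: 0.75
eef_pos: [336.7, 366.5, 250.3]
tcp_rot: [3.141, 0.0, 2.02]
contact_force: [1.0, 0.6, -0.5]
opening: 1.0
grasp_force: 0.0
t 0.75 shift m [-0.4378  0.0134  0.0303] turn [ 3.000e-04 -0.000e+00  4.494e-01] open 0.9996887323513763 F [ 1.03  0.58 -0.45] q6 0.375
```

```bash
python3 -m crank '[[-0.048,0.0015,0.003,0,0,0.149,0],[-0.096,0.003,0.006,0,0,0.298,0],[-0.144,0.0045,0.009,0,0,0.4494,0],[-0.192,0.006,0.012,0,0,0.4494,0],[-0.240,0.0073,0.016,0,0,0.4494,0]]' | head -2
python3 d.py 539 -22 160
```

```text
clock: 1.25
eef_pos: [449.0, 154.0, 234.5]
t 1.25 shift m [-0.1765  0.089   0.0745] turn [ 0.0009 -0.0003  0.0054] open 0.9992353701315724 F [0.56 0.54 0.17] q6 0.322
```

```bash
python3 -m crank '[[-0.042,0.021,0.015,0,0,0.005,0],[-0.084,0.042,0.032,0,0,0.005,0],[-0.126,0.063,0.05,0,0,0.005,0],[-0.165,0.083,0.065,0,0,0.005,0],[-0.1765,0.089,0.0745,0,0,0.005,0]]' | head -2
python3 d.py 539 -22 160
python3 - <<'E'
from rig import cams
from h import *
f=cams.grab_frame("top"); s=cams.grab_frame("scene")
a=cv2.resize(f["image"][180:300,240:520],None,fx=2.8,fy=2.8)
b=cv2.resize(s["image"][100:280,130:400],(400,267))
v=np.zeros((600,800,3),np.uint8); v[:a.shape[0],:a.shape[1]]=a[:,:800]; v[336:600,:400]=b[:264]
cv2.imwrite("pics/c1.png",v[:,:,::-1])
E
```

```text
clock: 1.75
eef_pos: [539.6, -23.5, 158.7]
t 1.75 shift m [ 0.0015 -0.0006 -0.0013] turn [ 0.0002  0.0007 -0.0021] open 1.0033173411469665 F [ 0.55  0.87 -0.03] q6 -0.043
```

View pics/c1.png

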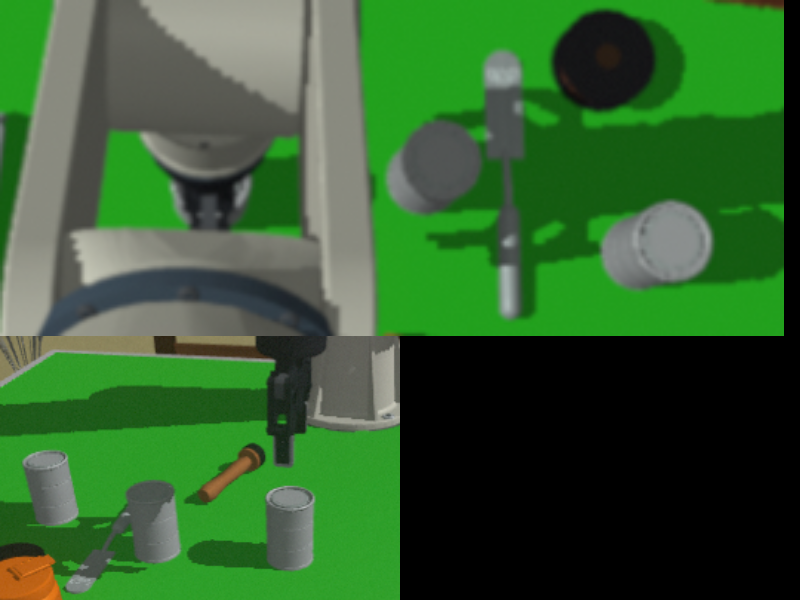

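The close crop shows the gripper centred over the left tin, with the tin lid at scene px (326,208), i.e. about (538,-24). The far lid is confirmed at top px (480,266). I descend and grip.

```bash
python3 -m crank '[[0,-0.001,0.025,0,0,0,0],[0,-0.001,0.055,0,0,0,0],[0,-0.001,0.08,0,0,0,0],[0,-0.001,0.097,0,0,0,0],[0,-0.001,0.102,0,0,0,0]]'
python3 -m crank '[[0,0,0,0,0,0,0.15],[0,0,0,0,0,0,0.3],[0,0,0,0,0,0,0.4],[0,0,0,0,0,0,0.5],[0,0,0,0,0,0,0.5]]' 30
```

```text
clock: 2.35
eef_pos: [535.8, -18.6, 56.7]
tcp_rot: [-3.139, -0.0, 1.573]
contact_force: [-0.7, -0.2, 0.4]
opening: 1.002
grasp_force: 0.0
clock: 2.85
eef_pos: [538.3, -19.8, 59.2]
tcp_rot: [3.139, -0.001, 1.571]
contact_force: [0.4, 3.9, 7.4]
opening: 0.696
grasp_force: 32.6
```

```bash
python3 -m crank '[[0,0,-0.008,0,0,0,0.5],[0,0,-0.025,0,0,0,0.5],[0,0,-0.05,0,0,0,0.5],[0,0,-0.075,0,0,0,0.5],[0,0,-0.09,0,0,0,0.5]]' 40|tail -3
python3 -m crank '[[0,0,-0.01,0,0,0,0.5],[0,0,-0.01,0,0,0,0.5],[0,0,-0.01,0,0,0,0.5]]'
for i in 1 2 3; do python3 -m crank '[[0,0,0,0,0,0,0.5]]' | grep -E "contact|grasp_f"; done; python3 d.py 520 200 210
```

```text
contact_force: [0.4, -0.4, -1.9]
opening: 0.692
grasp_force: 43.9
clock: 3.65
eef_pos: [536.9, -20.2, 157.4]
tcp_rot: [-3.141, 0.0, 1.571]
contact_force: [-0.1, -0.4, -3.3]
opening: 0.693
grasp_force: 43.9
contact_force: [-0.8, 0.3, -2.8]
grasp_force: 43.9
contact_force: [-0.7, 0.2, -3.0]
grasp_force: 43.9
contact_force: [-0.0, -0.5, -2.3]
grasp_force: 43.9
t 3.95 shift m [ 0.2202 -0.0169 -0.0529] turn [-0.0012 -0.      0.0006] open 0.6933458932794433 F [-0.04 -0.5  -2.34] q6 -0.041
```

```bash
for i in 1 2 3 4 5 6 7; do python3 -m crank '[[0,0,0,0,0,0,0.5]]' | grep -E "contact"; done
```

```text
contact_force: [-0.3, -0.2, -2.9]
contact_force: [-0.2, -0.7, -3.7]
contact_force: [0.3, -0.0, -2.1]
contact_force: [0.5, -0.4, -2.8]
contact_force: [0.6, 0.5, -2.4]
contact_force: [-0.4, -0.0, -3.1]
contact_force: [-0.0, 0.3, -2.8]
```

Mean of about 2.84 N, i.e. about 0.29 kg, so this tin is light. I carry it to the far end of the tray.

```bash
python3 -m crank '[[0.02,0,0,0,0,0,0.5],[0.055,-0.002,0,0,0,0,0.5],[0.1,-0.004,0,0,0,0,0.5],[0.145,-0.006,0,0,0,0,0.5],[0.19,-0.007,0,0,0,0,0.5]]'|head -2
python3 -m crank '[[0.045,-0.002,0,0,0,0,0.5],[0.09,-0.003,0,0,0,0,0.5],[0.13,-0.005,0,0,0,0,0.5],[0.16,-0.006,0,0,0,0,0.5],[0.178,-0.006,0,0,0,0,0.5]]'
python3 -m crank '[[0,0,0.02,0,0,0,0.5],[0,0,0.045,0,0,0,0.5],[0,0,0.065,0,0,0,0.5],[0,0,0.08,0,0,0,0.5],[0,0,0.09,0,0,0,0.5]]'|head -5
python3 d.py 524 348 58
python3 - <<'E'
from rig import cams
import cv2
s=cams.grab_frame("scene")
cv2.imwrite("pics/p1.png",cv2.resize(s["image"][150:320,360:640],None,fx=2,fy=2)[:,:,::-1])
E
```

```text
clock: 5.15
eef_pos: [529.9, 171.4, 157.9]
clock: 5.65
eef_pos: [523.7, 350.2, 157.7]
tcp_rot: [3.141, -0.0, 1.573]
contact_force: [1.0, -1.4, -2.6]
opening: 0.689
grasp_force: 43.9
clock: 6.15
eef_pos: [523.8, 347.1, 66.5]
tcp_rot: [-3.14, 0.001, 1.571]
contact_force: [1.2, 0.4, -4.1]
opening: 0.693
t 6.15 shift m [0.0009 0.0002 0.0085] turn [-0.0011  0.0009  0.0001] open 0.6932601163256388 F [ 1.18  0.45 -4.07] q6 0.583
```

View pics/p1.png

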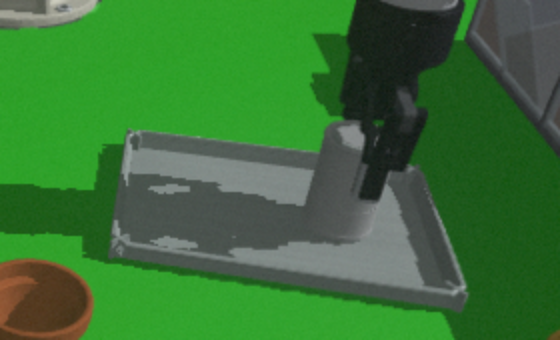

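The tin hangs upright over the tray's right half, crop px (342,180), well inside the rim. I lower it the last millimetres gently.

```bash
python3 -m crank '[[0,0,0.003,0,0,0,0.5],[0,0,0.005,0,0,0,0.5],[0,0,0.0065,0,0,0,0.5],[0,0,0.007,0,0,0,0.5],[0,0,0.007,0,0,0,0.5]]'
python3 -m crank '[[0,0,0,0,0,0,0.5],[0,0,0,0,0,0,0.5]]'
```

```text
clock: 6.7
eef_pos: [524.6, 348.1, 62.2]
tcp_rot: [3.14, -0.001, 1.571]
contact_force: [-0.3, -0.3, 4.1]
opening: 0.695
grasp_force: 44.6
clock: 6.9
eef_pos: [524.6, 348.1, 62.2]
tcp_rot: [3.14, -0.001, 1.571]
contact_force: [-1.8, -1.4, 6.3]
opening: 0.692
grasp_force: 44.6
```

```bash
python3 -m crank '[[0,0,0,0,0,0,0.3],[0,0,0,0,0,0,0.2],[0,0,0,0,0,0,0.1],[0,0,0,0,0,0,0],[0,0,0,0,0,0,0]]' 30
python3 -m crank '[[0,0,-0.02,0,0,0,0],[0,0,-0.05,0,0,0,0],[0,0,-0.085,0,0,0,0],[-0.04,0.003,-0.11,0,0,0,0],[-0.085,0.005,-0.11,0,0,0,0]]'|head -2
python3 d.py 554 -194 170
```

```text
clock: 7.4
eef_pos: [524.0, 347.8, 60.7]
tcp_rot: [-3.142, 0.0, 1.571]
contact_force: [0.1, 0.7, 0.4]
opening: 1.002
grasp_force: 0.0
clock: 7.9
eef_pos: [531.3, 264.0, 174.6]
t 7.9 shift m [-0.4581  0.0213  0.0033] turn [ 0.0062 -0.0031  0.0031] open 0.9988044494391342 F [ 1.15 -0.9   0.38] q6 0.456
```

```bash
python3 - <<'E'
from rig import cams
import cv2
s=cams.grab_frame("scene")
cv2.imwrite("pics/p2.png",cv2.resize(s["image"][150:320,360:640],None,fx=2,fy=2)[:,:,::-1])
E
```

```text
(no output)
```

View pics/p2.png

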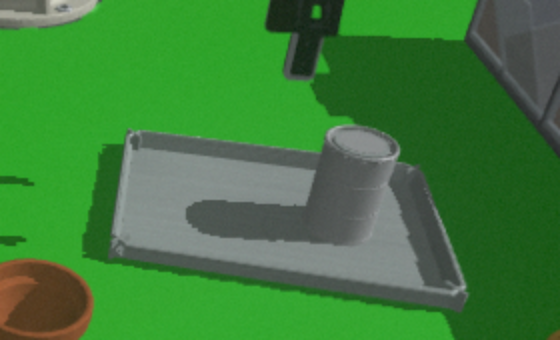

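The first tin stands upright inside the tray, crop px (355,185), and the tray hasn't moved. Next is the middle tin.

```bash
python3 -m crank '[[-0.045,0.002,0,0,0,0,0],[-0.093,0.005,0,0,0,0,0],[-0.141,0.008,0,0,0,0,0],[-0.19,0.01,0,0,0,0,0],[-0.238,0.012,0,0,0,0,0]]'|head -2
python3 -m crank '[[-0.048,0.003,0,0,0,0,0],[-0.096,0.006,0,0,0,0,0],[-0.144,0.009,0,0,0,0,0],[-0.188,0.011,0,0,0,0,0],[-0.215,0.012,0,0,0,0,0]]'|head -2
python3 -m crank '[[0,0,0,0,0,0,0],[0,0,0,0,0,0,0]]'|head -3
python3 d.py 554 -194 58
```

```text
clock: 8.45
eef_pos: [541.0, 22.9, 170.8]
clock: 8.95
eef_pos: [553.2, -193.3, 170.7]
clock: 9.15
eef_pos: [553.0, -190.5, 170.5]
tcp_rot: [-3.141, -0.0, 1.57]
t 9.15 shift m [-0.0036  0.001   0.1125] turn [-0.0005 -0.0005 -0.0011] open 0.9984686920171113 F [ 0.18 -0.05 -0.16] q6 -0.333
```

```bash
python3 -m crank '[[-0.003,0.001,0.025,0,0,0,0],[-0.003,0.001,0.06,0,0,0,0],[-0.003,0.001,0.09,0,0,0,0],[-0.003,0.001,0.107,0,0,0,0],[-0.003,0.001,0.1125,0,0,0,0]]'|head -5
python3 -m crank '[[0,0,0,0,0,0,0.15],[0,0,0,0,0,0,0.3],[0,0,0,0,0,0,0.4],[0,0,0,0,0,0,0.5],[0,0,0,0,0,0,0.5]]' 40
python3 -m crank '[[0,0,-0.008,0,0,0,0.5],[0,0,-0.025,0,0,0,0.5],[0,0,-0.055,0,0,0,0.5],[0,0,-0.085,0,0,0,0.5],[0,0,-0.1,0,0,0,0.5]]'
python3 -m crank '[[0,0,0,0,0,0,0.5],[0,0,0,0,0,0,0.5],[0,0,0,0,0,0,0.5]]'|head -2
for i in 1 2 3 4 5 6 7 8; do python3 -m crank '[[0,0,0,0,0,0,0.5]]' | grep -E "contact|eef"; done
```

```text
clock: 9.65
eef_pos: [553.1, -191.2, 56.3]
tcp_rot: [-3.138, -0.001, 1.573]
contact_force: [-0.0, 0.0, -0.1]
opening: 0.998
clock: 10.15
eef_pos: [554.8, -193.0, 59.4]
tcp_rot: [3.14, 0.0, 1.571]
contact_force: [-2.8, 4.3, 8.3]
opening: 0.693
grasp_force: 44.1
clock: 10.65
eef_pos: [555.5, -193.7, 161.1]
tcp_rot: [3.138, 0.001, 1.571]
contact_force: [0.1, -0.5, -4.6]
opening: 0.69
grasp_force: 44.5
clock: 10.95
eef_pos: [553.3, -192.9, 156.7]
eef_pos: [553.5, -192.9, 156.8]
contact_force: [-0.8, -0.5, -4.1]
eef_pos: [553.9, -193.0, 157.2]
contact_force: [0.1, 0.2, -5.1]
eef_pos: [554.1, -193.1, 157.6]
contact_force: [0.8, 0.7, -4.1]
eef_pos: [554.3, -193.2, 158.0]
contact_force: [0.1, -0.2, -4.2]
eef_pos: [554.4, -193.2, 158.2]
contact_force: [0.1, 0.0, -4.6]
eef_pos: [554.4, -193.2, 158.3]
contact_force: [-0.5, -0.7, -4.4]
eef_pos: [554.4, -193.2, 158.3]
contact_force: [-0.1, 0.2, -4.7]
eef_pos: [554.4, -193.2, 158.3]
contact_force: [-0.1, 0.2, -4.3]
```

Mean of about 4.4 N, i.e. about 0.45 kg: this is the heaviest. I set it back on its spot for now and fetch the third.

```bash
python3 -m crank '[[0,0,0.025,0,0,0,0.5],[0,0,0.055,0,0,0,0.5],[0,0,0.08,0,0,0,0.5],[0,0,0.091,0,0,0,0.5],[0,0,0.094,0,0,0,0.5]]'|head -4
python3 -m crank '[[0,0,0.002,0,0,0,0.5],[0,0,0.004,0,0,0,0.5],[0,0,0.0055,0,0,0,0.5],[0,0,0.0055,0,0,0,0.5],[0,0,0.0055,0,0,0,0.5]]'
```

```text
clock: 12.25
eef_pos: [553.8, -193.0, 63.2]
tcp_rot: [-3.14, -0.001, 1.571]
contact_force: [0.8, 0.7, -4.3]
clock: 12.75
eef_pos: [555.0, -193.4, 59.5]
tcp_rot: [3.14, 0.001, 1.571]
contact_force: [0.5, 0.3, -1.4]
opening: 0.694
grasp_force: 44.8
```

```bash
python3 -m crank '[[0,0,0.0005,0,0,0,0.5],[0,0,0.001,0,0,0,0.5],[0,0,0.001,0,0,0,0.5]]'|sed -n '2p;4p'
python3 -m crank '[[0,0,0,0,0,0,0.3],[0,0,0,0,0,0,0.2],[0,0,0,0,0,0,0.1],[0,0,0,0,0,0,0],[0,0,0,0,0,0,0]]' 30
python3 -m crank '[[0,0,-0.02,0,0,0,0],[0,0,-0.05,0,0,0,0],[0,0,-0.085,0,0,0,0],[-0.035,-0.013,-0.11,0,0,0,0],[-0.075,-0.028,-0.11,0,0,0,0]]'|head -2
python3 -m crank '[[-0.035,-0.013,0,0,0,0,0],[-0.07,-0.026,0,0,0,0,0],[-0.098,-0.036,0,0,0,0,0],[-0.098,-0.036,0,0,0,0,0]]'|head -2
python3 d.py 491 -367 58
```

```text
eef_pos: [555.0, -193.4, 59.4]
contact_force: [-3.5, 0.4, 11.8]
clock: 13.55
eef_pos: [554.4, -193.2, 57.7]
tcp_rot: [-3.142, -0.0, 1.571]
contact_force: [-0.7, -0.1, 0.0]
opening: 0.998
grasp_force: 0.0
clock: 14.05
eef_pos: [528.7, -269.0, 171.8]
clock: 14.45
eef_pos: [489.3, -369.3, 167.8]
t 14.45 shift m [0.0025 0.0017 0.1098] turn [ 0.0001  0.0011 -0.0024] open 1.000121081237053 F [ 0.23 -0.02 -1.22] q6 -0.646
```

```bash
python3 - <<'E'
from rig import cams
from h import *
f=cams.grab_frame("scene")
print(ray(f,[(161.7,183),(161.7,185),(161.7,187)],88).round(1).tolist())
a=cv2.resize(f["image"][130:270,110:290],None,fx=4,fy=4)[:,:,::-1].copy()
cv2.imwrite("pics/c3.png",a)
E
```

```text
[[489.6, -368.3, 88.0], [498.1, -363.9, 88.0], [506.5, -359.5, 88.0]]
```

View pics/c3.png

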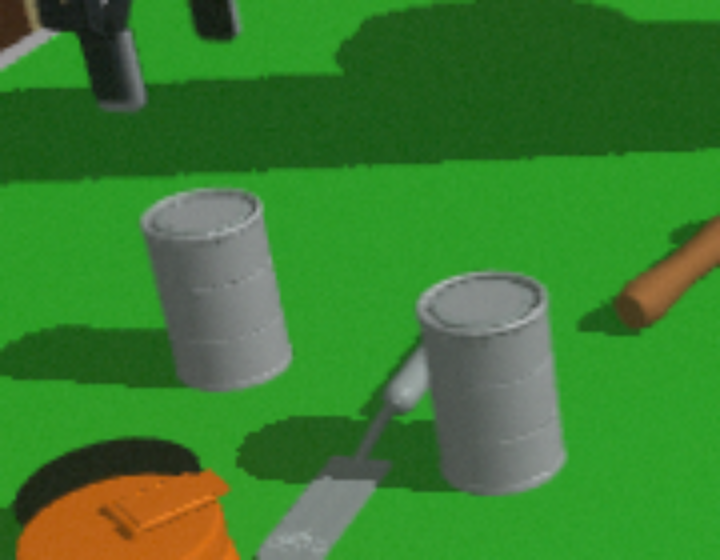

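The heavy tin is upright at its spot, lid at crop (483,302). The third tin's lid is at (203,214), i.e. about (491,-368), directly below the gripper.

```bash
python3 -m crank '[[0.001,0.001,0.025,0,0,0,0],[0.001,0.001,0.06,0,0,0,0],[0.001,0.001,0.09,0,0,0,0],[0.001,0.001,0.105,0,0,0,0],[0.001,0.001,0.109,0,0,0,0]]'|head -5
python3 -m crank '[[0,0,0,0,0,0,0.15],[0,0,0,0,0,0,0.3],[0,0,0,0,0,0,0.4],[0,0,0,0,0,0,0.5],[0,0,0,0,0,0,0.5]]' 40
python3 -m crank '[[0,0,-0.008,0,0,0,0.5],[0,0,-0.025,0,0,0,0.5],[0,0,-0.055,0,0,0,0.5],[0,0,-0.085,0,0,0,0.5],[0,0,-0.1,0,0,0,0.5]]'
python3 -m crank '[[0,0,-0.02,0,0,0,0.5],[0,0,-0.03,0,0,0,0.5],[0,0,-0.03,0,0,0,0.5],[0,0,-0.03,0,0,0,0.5]]'|head -2
for i in 1 2 3 4 5 6 7 8; do python3 -m crank '[[0,0,0,0,0,0,0.5]]' | grep -E "contact"; done; python3 d.py 513 228 190
```

```text
clock: 15.0
eef_pos: [491.0, -363.7, 57.1]
tcp_rot: [-3.139, -0.002, 1.572]
contact_force: [-0.3, -0.3, 0.4]
opening: 0.995
clock: 15.5
eef_pos: [492.4, -365.8, 60.3]
tcp_rot: [3.14, 0.001, 1.571]
contact_force: [-0.4, 1.3, 7.8]
opening: 0.692
grasp_force: 43.7
clock: 16.0
eef_pos: [492.3, -365.9, 161.8]
tcp_rot: [3.139, 0.002, 1.571]
contact_force: [-0.2, -0.4, -1.8]
opening: 0.693
grasp_force: 43.6
clock: 16.4
eef_pos: [491.1, -365.0, 188.0]
contact_force: [0.2, 0.2, -1.4]
contact_force: [-0.5, 0.3, -2.4]
contact_force: [-0.3, 0.6, -1.2]
contact_force: [-0.2, 0.2, -1.0]
contact_force: [-0.3, -0.0, -1.7]
contact_force: [-0.2, -0.2, -1.1]
contact_force: [0.6, -1.0, -2.2]
contact_force: [0.7, 0.1, -1.8]
t 17.2 shift m [ 0.5932  0.0218 -0.0012] turn [0.0001 0.0001 0.0005] open 0.6908444915079935 F [ 0.75  0.07 -1.81] q6 -0.642
```

About 1.6 N, i.e. about 0.16 kg: light. I carry it to the near end of the tray.

```bash
python3 -m crank '[[0.02,0.001,0,0,0,0,0.5],[0.06,0.002,0,0,0,0,0.5],[0.107,0.004,0,0,0,0,0.5],[0.154,0.006,0,0,0,0,0.5],[0.201,0.008,0,0,0,0,0.5]]'|head -2
python3 -m crank '[[0.047,0.002,0,0,0,0,0.5],[0.094,0.004,0,0,0,0,0.5],[0.141,0.005,0,0,0,0,0.5],[0.188,0.007,0,0,0,0,0.5],[0.235,0.008,0,0,0,0,0.5]]'|head -2
python3 -m crank '[[0.047,0.002,0,0,0,0,0.5],[0.092,0.003,0,0,0,0,0.5],[0.127,0.005,0,0,0,0,0.5],[0.15,0.006,0,0,0,0,0.5],[0.157,0.006,0,0,0,0,0.5]]'|head -2
python3 -m crank '[[0,0,0.03,0,0,0,0.5],[0,0,0.065,0,0,0,0.5],[0,0,0.095,0,0,0,0.5],[0,0,0.112,0,0,0,0.5],[0,0,0.119,0,0,0,0.5]]'|head -4
python3 -m crank '[[0,0,0.002,0,0,0,0.5],[0,0,0.003,0,0,0,0.5],[0,0,0.005,0,0,0,0.5],[0,0,0.0065,0,0,0,0.5],[0,0,0.0065,0,0,0,0.5]]'
python3 d.py 513 228 62
```

```text
clock: 17.7
eef_pos: [498.8, -161.8, 188.9]
clock: 18.2
eef_pos: [506.4, 73.3, 189.1]
clock: 18.7
eef_pos: [512.4, 230.6, 188.8]
clock: 19.2
eef_pos: [511.5, 226.8, 68.0]
tcp_rot: [-3.139, 0.001, 1.571]
contact_force: [-0.0, 0.1, -1.6]
clock: 19.7
eef_pos: [513.3, 227.8, 63.6]
tcp_rot: [3.141, -0.0, 1.571]
contact_force: [-0.1, -0.8, -1.9]
opening: 0.692
grasp_force: 43.6
t 19.7 shift m [ 0.0002 -0.0003  0.0016] turn [ 0.0005 -0.0002  0.0006] open 0.6921184442404478 F [-0.12 -0.82 -1.9 ] q6 0.415
```

```bash
python3 -m crank '[[0,0,0.0005,0,0,0,0.5],[0,0,0.001,0,0,0,0.5],[0,0,0.0015,0,0,0,0.5],[0,0,0.0015,0,0,0,0.5]]'|sed -n '2p;4p'
```

```text
eef_pos: [513.4, 228.0, 63.3]
contact_force: [-5.3, -1.1, 15.4]
```

```bash
python3 -m crank '[[0,0,-0.0008,0,0,0,0.3],[0,0,-0.0008,0,0,0,0.2],[0,0,-0.0008,0,0,0,0.1],[0,0,-0.0008,0,0,0,0],[0,0,-0.0008,0,0,0,0]]' 30|sed -n '2p;4,5p'
python3 -m crank '[[0,0,-0.02,0,0,0,0],[0,0,-0.05,0,0,0,0],[0,0,-0.085,0,0,0,0],[-0.04,0.004,-0.108,0,0,0,0],[-0.085,0.009,-0.108,0,0,0,0]]'|head -2
python3 -m crank '[[-0.047,0.005,0,0,0,0,0],[-0.094,0.009,0,0,0,0,0],[-0.141,0.013,0,0,0,0,0],[-0.188,0.018,0,0,0,0,0],[-0.235,0.022,0,0,0,0,0]]'|head -2
python3 d.py 554.3 -193.2 160
python3 - <<'E'
from rig import cams
import cv2
s=cams.grab_frame("scene")
cv2.imwrite("pics/p3.png",cv2.resize(s["image"][150:320,200:600],None,fx=2,fy=2)[:,:,::-1])
E
```

```text
eef_pos: [513.1, 227.8, 62.5]
contact_force: [0.2, 0.1, -0.4]
opening: 0.999
clock: 21.1
eef_pos: [524.3, 143.5, 174.0]
clock: 21.6
eef_pos: [544.3, -94.1, 170.7]
t 21.6 shift m [-0.0991  0.0099  0.0107] turn [0.0003 0.     0.0006] open 1.0005967528564255 F [1.31 0.91 0.5 ] q6 -0.175
```

View pics/p3.png

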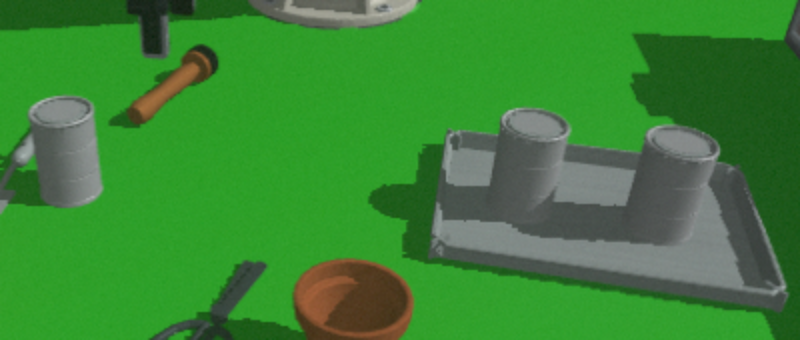

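Both light tins stand upright inside the tray, at crop px (530,165) and (675,185), and the tray hasn't moved. The heavy tin still stands at (68,150), so I go back for it.

```bash
python3 -m crank '[[-0.045,0.004,0.003,0,0,0,0],[-0.08,0.008,0.006,0,0,0,0],[-0.098,0.01,0.0107,0,0,0,0],[-0.098,0.01,0.0107,0,0,0,0],[-0.098,0.01,0.0107,0,0,0,0]]'|head -2
python3 d.py 554.3 -193.2 58
```

```text
clock: 22.15
eef_pos: [553.9, -189.6, 159.4]
t 22.15 shift m [-0.0037  0.0005  0.1014] turn [-0.0011 -0.0008 -0.0002] open 0.9967114145567438 F [ 0.23  0.94 -0.01] q6 -0.333
```

```bash
python3 -m crank '[[-0.002,0.0005,0.025,0,0,0,0],[-0.002,0.0005,0.055,0,0,0,0],[-0.002,0.0005,0.08,0,0,0,0],[-0.002,0.0005,0.096,0,0,0,0],[-0.002,0.0005,0.1014,0,0,0,0]]'|sed -n '2,5p'
python3 -m crank '[[0,0,0,0,0,0,0.15],[0,0,0,0,0,0,0.3],[0,0,0,0,0,0,0.4],[0,0,0,0,0,0,0.5],[0,0,0,0,0,0,0.5]]' 45
python3 -m crank '[[0,0,-0.008,0,0,0,0.5],[0,0,-0.025,0,0,0,0.5],[0,0,-0.055,0,0,0,0.5],[0,0,-0.085,0,0,0,0.5],[0,0,-0.12,0,0,0,0.5]]'|head -2
python3 -m crank '[[0,0,-0.03,0,0,0,0.5],[0,0,-0.06,0,0,0,0.5],[0,0,-0.075,0,0,0,0.5],[0,0,-0.08,0,0,0,0.5],[0,0,-0.08,0,0,0,0.5]]'
python3 -m crank '[[0,0,0,0,0,0,0.5],[0,0,0,0,0,0,0.5],[0,0,0,0,0,0,0.5],[0,0,0,0,0,0,0.5],[0,0,0,0,0,0,0.5]]'
python3 -m crank '[[0,0,0,0,0,0,0.5],[0,0,0,0,0,0,0.5],[0,0,0,0,0,0,0.5],[0,0,0,0,0,0,0.5],[0,0,0,0,0,0,0.5]]'
python3 - <<'E'
from rig import cams
import cv2
s=cams.grab_frame("scene")
cv2.imwrite("pics/p4.png",s["image"][:,:,::-1])
E
```

```text
eef_pos: [553.8, -190.1, 56.9]
tcp_rot: [-3.139, -0.001, 1.573]
contact_force: [0.4, -0.2, -0.5]
opening: 0.996
clock: 23.15
eef_pos: [555.5, -192.0, 59.6]
tcp_rot: [3.14, 0.0, 1.571]
contact_force: [-2.0, 3.7, 6.5]
opening: 0.694
grasp_force: 49.4
clock: 23.65
eef_pos: [554.0, -192.1, 179.2]
clock: 24.15
eef_pos: [554.7, -192.2, 258.3]
tcp_rot: [-3.142, -0.0, 1.571]
contact_force: [0.1, -0.6, -4.5]
opening: 0.69
grasp_force: 49.8
clock: 24.65
eef_pos: [554.8, -192.2, 258.1]
tcp_rot: [-3.141, -0.0, 1.571]
contact_force: [0.5, 0.2, -4.3]
opening: 0.691
grasp_force: 49.8
clock: 25.15
eef_pos: [554.9, -192.2, 258.5]
tcp_rot: [3.142, 0.0, 1.571]
contact_force: [0.3, 0.2, -4.2]
opening: 0.692
grasp_force: 49.8
```

View pics/p4.png

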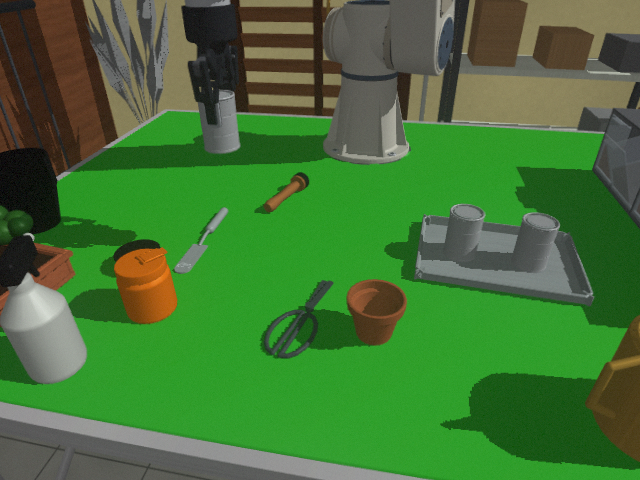

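The heavy tin is held upright and still, about 200 mm above the table, at px (220,122). The two light tins stand in the tray at (465,233) and (535,242), and nothing else has moved.

```bash
python3 -c "
from rig import sign_off
print(sign_off())"
```

```text
the job is handed in; nothing more can be done
None
```

The two lighter tins (about 0.29 and 0.16 kg) stand upright inside the tray, the heaviest (about 0.45 kg) is held upright and still about 200 mm above the table, and I handed the job in at about 25 s of the 72 s allowed.

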